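Lay a printed palm on the sloped rest and lock the keeper collar

TASK

Lay the white printed palm flat and centred on the sloped rest of the stand, knuckle prongs up against the blue lip at the low end and the wrist stem pointing up the slope, and let go of it. Then turn the lock collar by its orange handle post until the handle arm lies over the red locked line and the keeper arm is across the palm, leaving the palm lying as it was. Leave the other things on the bench where they are.

Things in the scene. Friction and masses are not known exactly. Their poses are not given: they have to be found in the camera images.
- palm: White printed palm (hand part), 60 g: slab 40 (x) x 54 (y) x 16 mm (z); three knuckle prongs (12 wide, 14 high) at its +x end reach x = +38 mm; round wrist stem, diameter 14 mm, axis 7.5 mm above the underside, at its -x end reaches x = -65 mm. Origin: centre of the slab's underside, z up. Starts flat on the yellow mat (mat top 2 mm above the table), among other pieces.
- stem_end (a point): End of the palm's wrist stem, on the stem axis.
- stand: The work-holding stand, fixed to the table: aluminium base plate 150 (x) x 260 (y) x 12 mm. Origin: centre of the plate's underside. At its y = +75 mm stands the sloped rest, at y = -35 mm the lock collar. Its x points roughly away from the robot.
- rest: Narrow raised rest on the stand: black rubber pad 91 (x) x 38 mm (y), sloped 0.21 rad down towards its +x (away from the robot). Blue lip across the low end: 8 mm thick, 10 mm above the pad, inner face at x = +38 mm. Origin: on the pad's surface, 60 mm above the table, where the palm's origin comes when laid right; z: the pad's normal. Both sides are free.
- collar (a joint): Angle of the lock collar about its upright axis, rad, growing anticlockwise from above; it stays where left (2.5 N at the handle). 0: keeper arm along the stand's +x, handle along -x. 1.571: locked, the handle arm over the red line (the stand's -y) and the keeper arm across the rest. It turns from -0.4 to 2.0, also past the mark, with no click there.
- collar_axis (a point): On the collar's axis, at the base plate's top (12 mm above the table). Collar: black knurled ring, diameter 62 mm, z 17 to 43 mm above the table, then a steel neck of diameter 24 mm up to 95 mm. Steel keeper arm at the top: 14 mm wide, reaches 118 mm from the axis, underside 85 mm above the table (about 7 mm over a well laid palm).
- handle_top (a point): Top centre of the collar's orange handle post: upright, diameter 14 mm, top 85 mm above the table, 72 mm from the collar's axis, across from the keeper arm; it is free to push from z = 35 mm to its top. It stands on a dark arm 14 mm wide, top 32 mm above the table.
- locked_mark (a point): Outer part of the red locked line on the base plate, 90 mm from the collar's axis; the line is 6 mm wide and runs radially from 32 to 94 mm.
- finger_print: Bystander, loose: white printed finger segment 54 x 16 x 15 mm, long axis x; origin centre of the underside of its 34 mm square shank
- sanding_block: Bystander, loose: wooden block 65 x 40 x 24 mm; origin centre of underside
- tub_a: Bystander, loose: yellow tub with blue cap, diameter 44, height 85 mm; origin centre of underside
- tub_b: Bystander, loose: second yellow tub, same size as tub_a
- glasses: Bystander, loose: dark safety glasses 135 mm wide, 40 mm high, temples 115 mm along their -x; origin on the table below the bridge
- needle_file: Bystander, loose: thin tool with blue handle, 170 mm long, lying on the table along its x
There are look-alikes about, which are no part of the job. Several things have the shape of the palm; the one meant has the colours described above.

How it is judged (in metres and radians):
On the way:
1. the palm lies right on the rest, let go, while the collar is still open (x of palm in the frame of rest between -0.01 and 0.006 m and y of palm in the frame of rest between -0.012 and 0.012 m and z of palm in the frame of rest between -0.005 and 0.005 m and angle between the z axis of palm and the z axis of rest, either way round below 0.12 rad and angle between the x axis of palm and the x axis of rest, either way round below 0.2 rad and x of stem_end in the frame of rest below -0.04 m and contact force between the fingers and palm below 0.1 N and linear speed of palm below 0.02 m/s and value of joint collar below 1 rad), for 0.2 s.
At the end, for the whole second after the job is handed in: Palm at rest on the pad: origin within 12 mm sideways of the rest's, at most 10 mm up or 6 mm down the slope, within 5 mm in height, flat within 0.12 rad, yaw within 0.2 rad, prongs towards the lip, stem uphill. Collar still, within 0.09 rad of the locked mark (1.571) (x of palm in the frame of rest between -0.01 and 0.006 m and y of palm in the frame of rest between -0.012 and 0.012 m and z of palm in the frame of rest between -0.005 and 0.005 m and angle between the z axis of palm and the z axis of rest, either way round below 0.12 rad and angle between the x axis of palm and the x axis of rest, either way round below 0.2 rad and x of stem_end in the frame of rest below -0.04 m and value of joint collar between 1.481 and 1.661 rad and linear speed of palm below 0.02 m/s and velocity of joint collar between -0.05 and 0.05 rad/s); the robot touches nothing.
It fails at once if another loose thing on the bench is moved more than 20 mm (distance of any of finger_print, sanding_block, tub_a, tub_b, glasses, needle_file from where it was at the start of the episode above 0.02 m).
It also fails if it takes over 58 s, if anything falls off the work surface, if the arm or the gripper's body presses on something with over 40 N, if the wrist force passes 120 N, or if a joint passes its speed limit or range.

ROBOT

A 6-joint arm with a two-finger parallel gripper is mounted at the origin on the work surface. World frame = base frame: x ahead of the robot, y to its left, z up, the work surface at z = 0. Lengths are in m, angles in degrees, forces in N, time in s.
With the tool pointing down it reaches from about 0.3 to 0.95 m from the base axis. Payload 3.1 kg.
Tool frame: the origin (TCP) lies on the centre line of the jaws, within the pads' length; the fingertips stand 17 mm ahead of it and the grasp point (between the pads) lies 2 mm behind it; z points along the fingers, y is the line along which they close (so a half turn about z gives the same grasp; the last joint's range is limited). The gripper opens to 85 mm and grips with 20 to 120 N. Pads are 22 mm wide; open, the fingers measure 114 mm over their backs; the gripper's body (76 mm by 85 mm) begins 54 mm behind the grasp point. The pads swing forward as they close: fully open they stand 13 mm farther back than shut.
Start: joints at [68.256, 17.653, 93.61, -0, 68.738, -3.994], TCP at [0.191, 0.595, 0.248] pointing down, gripper open.
Joint ranges: [-175.34, 175.34], [-45.06, 112.39], [2.9, 150.54], [-68.45, 248.45], [3.09, 151.38], [-168.51, 168.51]. Speed limits (degrees/s): [159.86, 159.86, 180, 180, 180, 180].

INTERFACE

Orientations are given as [roll, pitch, yaw] about the fixed x, y, z axes, in that order (R = Rz(yaw) Ry(pitch) Rx(roll)).
In Python, from cell import monitor, capture, calibration, job, spot_in, place_of gives the robot as it stands.
- The arm moves only by the tool send_rows, never from a script. Its argument "commands" is a list of rows, each an object of numbers: "dx", "dy", "dz": the shift along the tool's x, y, z normalised to -1 to 1, where 1 is 0.04 m; "twist": the turn about the tool's z normalised to -1 to 1, where 1 is 6 degrees. A call has 1 to 8 rows; each row shifts and turns the commanded pose from where the row before left it, along the tool's axes as they then stand; what a row does not reach is not made up. A row lasts 1/12 s, in which the tool goes at most 41.7 mm and 7.16 degrees, less where a joint would pass 70% of its speed; a pose out of reach is approached as far as the arm can. A call with a number of a shift or a turn outside -1 to 1 is refused whole. A call with a gripper value outside its range is refused whole. "claw" is the opening, from -1 (shut) to 1 (fully open), set as the call begins (left out, the last holds). The fingers move at their own pace and stop on an object; "newtons" is the grip in N (left out, the last holds). Time passes only in rows, so rows that do not move let the fingers close. It gives the time, the measured TCP pose, the force, the opening and the grip force at its end, in the units of the state.
- monitor.get_state(): the state, without advancing time (a new reading comes with each control period).
- capture(name): name is "scene" or "top"; returns the picture (384x512x3 uint8, red, green, blue); there is no depth.
- calibration(name): a dict with "fx", "fy", "cx", "cy" (pixels), "world_to_cam" (4x4, takes a point from world to camera coordinates). Camera axes: x right, y up, looking along -z (the intrinsics and any distortion apply to the point x, -y, -z); pixel columns grow to the right and rows downward; lengths in m; the calibration is good to about 2 mm. A picture is of the moment at which its call begins. calibration takes no time and is no camera call.
- job.finish_job(): hands the job in; it is judged then, once.
Trained networks look in the newest picture that a camera, given by its name, has taken for a name from the list of things; names that differ only in an ending like _2 or _b are one class to them, and where a whole thing is asked for, a point or a joint stands for the part that bears it (a point fixed in the world has none). Each returns a list of dicts, best first, with "confidence" (0 to 1); they miss things now and then, are a little off and sometimes report something else, mostly with a low value. They report only what shows in the picture. A call takes as long as a camera call. They do not tell look-alikes from the thing itself.
- spot_in(label, camera): "rect" ([left, top, right, bottom] as shares, 0 to 1, of the picture: columns of its width, rows of its height, round what is visible of it).
- place_of(label, camera): "xy" ([column, row] as shares, 0 to 1, of the picture: columns of its width, rows of its height: a listed point, or the origin of a listed thing).
The state is a dict: "t": time; "joints": joint angles; "qd": joint speeds; "effort": joint torques, N m; "eef_pos": TCP position; "orientation": TCP orientation; "force": force on the tool from outside, world axes, zero at the start; "torque": the same for the moment, N m; "width": finger opening in m; "finger_force": force on a finger pad.
Only numpy, scipy, OpenCV 4.12 (cv2) and the standard library are available. Lean on these libraries where they do the work, as an engineer would, in place of code of your own. Each camera call takes 0.05 s, during which the arm holds its last target. There are 200 camera calls.

## Working session

There is one attempt and no reset: what is moved stays moved. The work goes in short steps, Python scripts to look and compute and a tool call to move; the robot and the scene stay as the last step left them, time stands still between calls to the robot, and variables do not carry over. Pictures are saved under pics/ and viewed, at most 10 in all, crops included, and the job is handed in when it is done.

Besides the shell and the picture viewer there is one more tool, called after ">>>" as name(argument=value, ...), one argument or row to a line, values as JSON. send_rows: Moves the arm, as the interface text tells. Scaled input: -1 to 1 covers 0.04 m each way for a shift and 6 degrees each way for a turn. Its arguments: {"type":"object","properties":{"commands":{"type":"array"},"claw":{"type":"number"},"newtons":{"type":"number"}},"required":["commands"]}

```bash
mkdir -p pics; ls
cat > h.py <<'E'
import numpy as np, cv2
from cell import monitor, capture, calibration, job, spot_in, place_of
def ray(cam,u,v):
    c=calibration(cam); M=np.array(c["world_to_cam"]); R=M[:3,:3]; o=-R.T@M[:3,3]
    d=R.T@np.array([(u-c["cx"])/c["fx"],-(v-c["cy"])/c["fy"],-1.]); return o,d
def onz(cam,u,v,z):
    o,d=ray(cam,u,v); return o+d*(z-o[2])/d[2]
def pix(cam,p):
    c=calibration(cam); M=np.array(c["world_to_cam"]); q=M[:3,:3]@np.array(p)+M[:3,3]
    return np.array([c["cx"]+c["fx"]*q[0]/-q[2], c["cy"]-c["fy"]*q[1]/-q[2]])
def save(cam,name,crop=None,size=None):
    im=capture(cam); im=cv2.cvtColor(im,cv2.COLOR_RGB2BGR)
    if crop: im=im[crop[1]:crop[3],crop[0]:crop[2]]
    if size: im=cv2.resize(im,size,interpolation=cv2.INTER_CUBIC)
    cv2.imwrite("pics/"+name+".png",im)
E
python3 - <<'E'
from h import *
a=capture("scene");b=capture("top")
im=np.vstack([a,b]);
cv2.imwrite("pics/a.png",cv2.resize(cv2.cvtColor(a,4),(768,576)));cv2.imwrite("pics/b.png",cv2.resize(cv2.cvtColor(b,4),(768,576)))
for c in("scene","top"):
    k=calibration(c);print(c,{x:k[x] for x in k if x!='world_to_cam'},ray(c,256,192))
    for n in "palm stem_end stand rest collar_axis handle_top locked_mark".split():
        print(n,[(np.round(np.array(r["xy"])*[512,384],1).tolist(),round(r["confidence"],2)) for r in place_of(n,c)])
print(monitor.get_state())
E
```

```text
pics
scene {'fx': 405.2383784004395, 'fy': 405.2383784004395, 'cx': 254.59754508294316, 'cy': 190.74273158011192} (array([1.35864911, 0.66994537, 0.87688332]), array([-0.60535962, -0.53782581, -0.58677485]))
palm [([265.6, 157.7], 0.71)]
stem_end [([245.6, 144.9], 0.65), ([269.0, 153.5], 0.59), ([207.2, 176.8], 0.55), ([200.2, 247.7], 0.52)]
stand [([306.1, 240.3], 0.62)]
rest [([327.4, 235.2], 0.58)]
collar_axis [([296.6, 234.8], 0.81)]
handle_top [([313.9, 203.6], 0.58)]
locked_mark [([277.4, 220.9], 0.86), ([326.5, 240.2], 0.34)]
top {'fx': 424.47512569521115, 'fy': 424.47512569521115, 'cx': 256.65023161460687, 'cy': 193.1277753605226} (array([ 0.33687937, -0.05962347,  1.33704624]), array([ 0.16897975,  0.010578  , -0.98556753]))
palm [([375.8, 282.5], 0.95), ([280.9, 116.4], 0.78), ([354.6, 189.3], 0.71), ([316.0, 284.7], 0.63)]
stem_end [([334.0, 307.9], 0.82), ([261.8, 121.9], 0.78), ([376.1, 305.6], 0.74), ([347.5, 207.3], 0.57), ([405.9, 212.3], 0.42)]
stand [([189.8, 195.0], 0.92)]
rest [([165.1, 196.6], 0.83)]
collar_axis [([200.1, 197.4], 0.83)]
handle_top [([197.6, 218.2], 0.62)]
locked_mark [([230.2, 199.1], 0.57)]
{'t': 0.8, 'joints': array([ 6.82563024e+01,  1.76500420e+01,  9.36085525e+01, -8.73339648e-04,
        6.87364043e+01, -3.99360054e+00]), 'qd': array([ 0.04207333,  0.12999073, -0.08378994,  0.03088228,  0.12325143,
       -0.05938939]), 'effort': array([-2.88927231e-04, -4.15223622e+01, -2.77063125e+01, -1.14427787e-04,
        6.95075378e-04, -5.69941278e-06]), 'eef_pos': array([0.19058237, 0.59526276, 0.24831312]), 'orientation': array([1.79995068e+02, 1.16023776e-03, 1.62250220e+02]), 'force': array([-0.12069964, -0.25788004, -0.6244417 ]), 'torque': array([ 0.02452372,  0.01487144, -0.03466649]), 'finger_force': 0.0, 'width': 0.08533034947769533}
```

View pics/a.png

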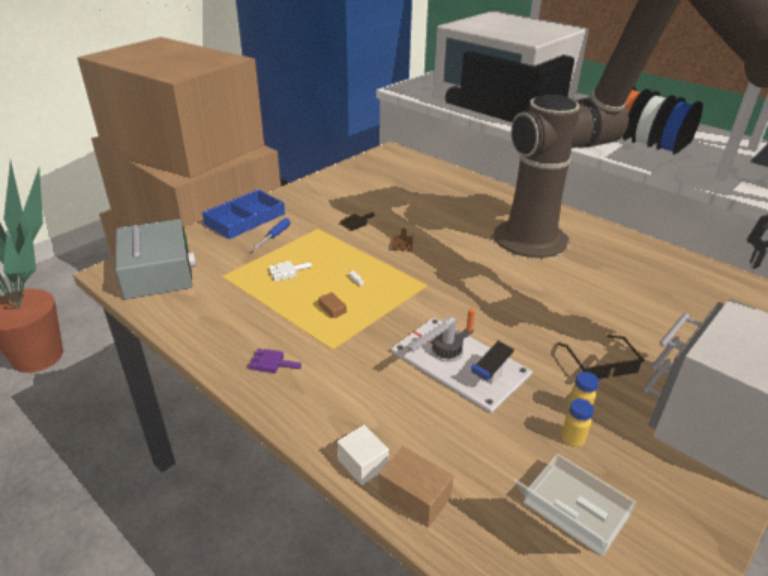

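View pics/b.png

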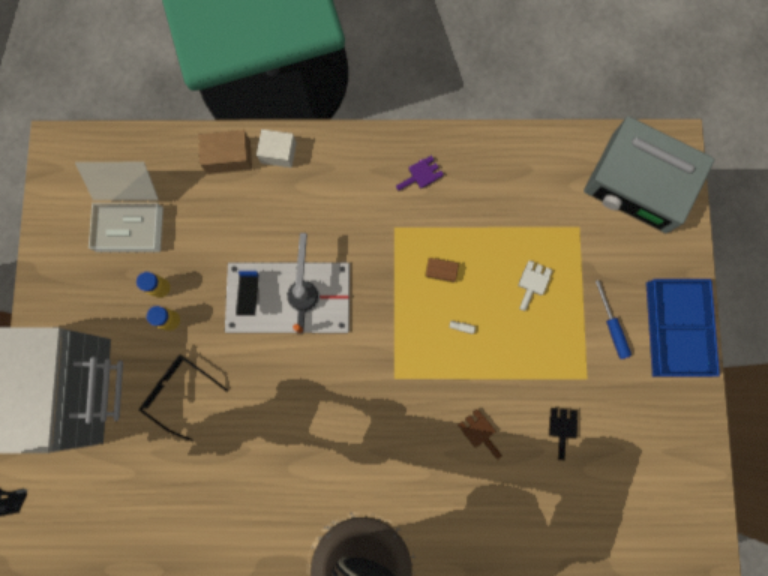

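The palm shapes in the top view (384x512 px) are white on the mat (356,189), purple (280,116), brown (320,288) and black (376,283). Only the white one on the yellow mat fits the description. I'll confirm it in a crop and measure it, along with the stand.

```bash
cat > fit.py <<'E'
from h import *
from scipy.optimize import minimize
def box(x0,x1,y0,y1,z0,z1): return np.array([[x,y,z] for x in(x0,x1) for y in(y0,y1) for z in(z0,z1)])
PARTS=[box(-.02,.02,-.027,.027,0,.016)]+[box(.02,.038,y-.006,y+.006,0,.014) for y in(-.019,0,.019)]+[box(-.065,-.02,-.007,.007,.0015,.0135)]
S=8
def sil(cam,T,off,wh):
    m=np.zeros((wh[1]*S,wh[0]*S),np.uint8)
    for P in PARTS:
        q=np.array([(pix(cam,T[:3,:3]@p+T[:3,3])-off+.5)*S for p in P])
        cv2.fillConvexPoly(m,cv2.convexHull(q.astype(np.int32)),1)
    return cv2.resize(m.astype(np.float32),tuple(wh),interpolation=cv2.INTER_AREA)
def pose(x,y,a,z=.002):
    T=np.eye(4);T[:3,:3]=[[np.cos(a),-np.sin(a),0],[np.sin(a),np.cos(a),0],[0,0,1]];T[:3,3]=[x,y,z];return T
def white(im):
    im=im.astype(float); return np.clip((im[:,:,2]-70)/80,0,1)  # blue channel: mat is low
E
python3 - <<'E'
from fit import *
a=capture("top");s=capture("scene")
big=np.hstack([cv2.resize(a[160:225,325:390],(390,390),interpolation=2),cv2.resize(a[140:230,145:240],(400,390),interpolation=2)])
cv2.imwrite("pics/c.png",cv2.cvtColor(big,4))
p0=onz("top",356,188,.012)[:2];p1=onz("top",350,203,.01)[:2];a0=np.arctan2(*(p0-p1)[::-1])
print(p0,a0)
V=[("top",a,(335,165),(42,50)),("scene",s,(174,166),(40,28))]
W=[white(i[o[1]:o[1]+h[1],o[0]:o[0]+h[0]]) for _,i,o,h in V]
for use in([0],[1],[0,1]):
    f=lambda q:sum(((sil(V[k][0],pose(*q),V[k][2],V[k][3])-W[k])**2).sum() for k in use)
    r=min((minimize(f,[p0[0],p0[1],a0+d],method="Nelder-Mead",options=dict(initial_simplex=np.array([p0[0],p0[1],a0+d])+np.array([[0,0,0],[.01,0,0],[0,.01,0],[0,0,.15]]))) for d in(-.15,.15)),key=lambda r:r.fun)
    print(use,r.x.round(4),np.degrees(r.x[2]),r.fun, [w.sum() for w in W])
# plate
m=((a.min(2)>125)&(np.ptp(a.astype(int),axis=2)<30)).astype(np.uint8)
m[:165]=0;m[230:]=0;m[:,:140]=0;m[:,245:]=0
m=cv2.morphologyEx(m,cv2.MORPH_OPEN,np.ones((3,3)))
R=cv2.minAreaRect(cv2.findNonZero(m));c=cv2.boxPoints(R);w=np.array([onz("top",u,v,.012)[:2] for u,v in c])
print("plate",c.round(1).tolist(),w.round(4).tolist(),w.mean(0),np.linalg.norm(np.diff(w,axis=0),axis=1))
E
```

```text
[ 0.57684614 -0.3619576 ] -0.40109498135985167Traceback (most recent call last):
  File "<stdin>", line 11, in <module>
  File "<stdin>", line 11, in <genexpr>
    res = _minimize_neldermead(fun, x0, args, callback, bounds=bounds,
                               **options)
    fxc = func(xc)
    fx = function(np.copy(x), *(wrapper_args + args))
  File "<stdin>", line 10, in <lambda>
  File "<stdin>", line 10, in <genexpr>
  File "fit.py", line 9, in sil
    q=np.array([(pix(cam,T[:3,:3]@p+T[:3,3])-off+.5)*S for p in P])
                 ~~~^^^^^^^^^^^^^^^^^^^^^^^^
  File "h.py", line 9, in pix
    c=calibration(cam); M=np.array(c["world_to_cam"]); q=M[:3,:3]@np.array(p)+M[:3,3]
ValueError: time passes only in moves, steps and waits
```

View pics/c.png

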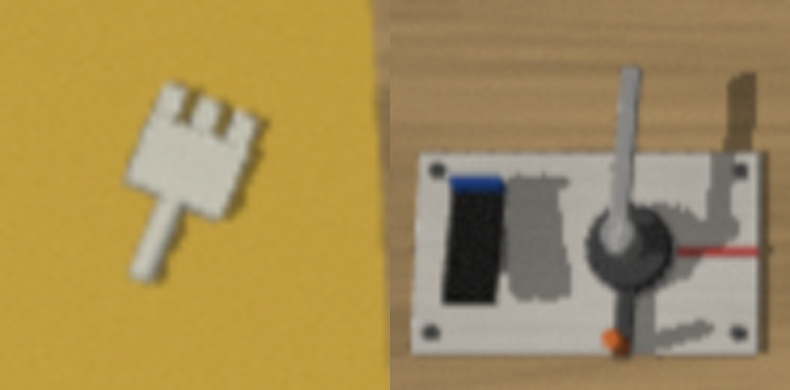

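The left crop shows the white palm, with three prongs pointing up-right and the stem down-left. It is the one meant. The right crop shows the plate, the rest with its blue lip at the far end, and the collar near 0. The fit only failed because of too many calibration calls, so I'll cache it.

```bash
sed -i 's/^from cell import.*/from cell import monitor, capture, calibration as _cal, job, spot_in, place_of\nfrom functools import lru_cache\ncalibration=lru_cache(_cal)/' h.py
cat > meas.py <<'E'
from fit import *
a=capture("top");s=capture("scene");np.savez("im.npz",a=a,s=s)
p0=np.array([.577,-.362]);a0=-.4
V=[("top",a,(335,165),(42,50)),("scene",s,(174,166),(40,28))]
W=[white(i[o[1]:o[1]+h[1],o[0]:o[0]+h[0]]) for _,i,o,h in V]
for use in([0],[1],[0,1]):
    f=lambda q:sum(((sil(V[k][0],pose(*q),V[k][2],V[k][3])-W[k])**2).sum() for k in use)
    r=min((minimize(f,[p0[0],p0[1],a0+d],method="Nelder-Mead",options=dict(initial_simplex=np.array([p0[0],p0[1],a0+d])+np.array([[0,0,0],[.01,0,0],[0,.01,0],[0,0,.15]]))) for d in(-.1,.1)),key=lambda r:r.fun)
    print(use,r.x.round(4),np.degrees(r.x[2]),r.fun, [w.sum() for w in W])
# plate
m=((a.min(2)>125)&(np.ptp(a.astype(int),axis=2)<30)).astype(np.uint8)
m[:172]=0;m[230:]=0;m[:,:140]=0;m[:,245:]=0
m=cv2.morphologyEx(m,cv2.MORPH_OPEN,np.ones((3,3)))
R=cv2.minAreaRect(cv2.findNonZero(m));c=cv2.boxPoints(R);w=np.array([onz("top",u,v,.012)[:2] for u,v in c])
print("plate",c.round(1).tolist(),w.round(4).tolist(),w.mean(0),np.linalg.norm(np.diff(w,axis=0),axis=1))
hand=[[151.6,175.3],[232.4,175.2],[234.3,221.7],[150,221.7]]
w=np.array([onz("top",u,v,.012)[:2] for u,v in hand]);print(w.round(4).tolist(),w.mean(0))
h=a[140:230,145:240];hsv=cv2.cvtColor(h,cv2.COLOR_RGB2HSV).astype(int)
def cen(mm,n,z):
    ys,xs=np.nonzero(mm);u,v=xs.mean()+145,ys.mean()+140;print(n,len(xs),u,v,onz("top",u,v,z).round(4),xs.min()+145,xs.max()+145,ys.min()+140,ys.max()+140)
S_=hsv[...,1];H=hsv[...,0];Vv=hsv[...,2]
cen((H>105)&(H<130)&(S_>110),"lip",.062)
cen(((H<5)|(H>172))&(S_>120),"red",.012)
cen((H>=4)&(H<14)&(S_>165)&(Vv>120),"orange",.085)
bl=(h.max(2)<45);bl[:,32:]=0;cen(bl,"pad",.06)
E
python3 meas.py
```

```text
[0] [ 0.58   -0.3602 -0.419 ] -24.00732621428823 10.9505078125 [np.float64(356.1125), np.float64(480.77500000000003)]
[1] [ 0.5758 -0.3583 -0.3927] -22.500651857482474 70.341923828125 [np.float64(356.1125), np.float64(480.77500000000003)]
[0, 1] [ 0.5785 -0.3599 -0.4115] -23.578554159650032 92.22143554687499 [np.float64(356.1125), np.float64(480.77500000000003)]
plate [[150.0, 175.0], [231.0, 175.0], [231.0, 221.0], [150.0, 221.0]] [[0.6193, 0.2935], [0.6191, 0.0345], [0.4719, 0.0328], [0.4718, 0.2871]] [0.5455178  0.16196414] [0.25904448 0.14721989 0.25434636]
[[0.6183, 0.2883], [0.6185, 0.03], [0.4697, 0.0224], [0.4696, 0.287]] [0.5440093  0.15693787]
lip 46 165.5 182.5 [0.5851 0.2315 0.062 ] 160 171 181 184
red 31 222.5806451612903 197.5483870967742 [0.5463 0.0603 0.012 ] 214 231 197 198
orange 10 197.4 218.1 [0.473  0.1275 0.085 ] 196 199 217 220
pad 285 164.7017543859649 196.56140350877195 [0.5418 0.2328 0.06  ] 158 171 185 209
```

```bash
cat > plan.py <<'E'
import sys
from h import *
# plan.py x y z yaw : tool-frame shift still to go (units of rows' numbers), number of rows
x,y,z,yaw=map(float,sys.argv[1:5]); s=monitor.get_state()
p=s["eef_pos"]; a=np.radians(s["orientation"][2]); d=np.array([x,y,z])-p
tw=-(((yaw-s["orientation"][2])+180)%360-180)
# shift in the tool axes as they stand now and as at the target yaw
for n,b in(("now",a),("end",np.radians(yaw))):
    print(n,"dx,dy,dz total/0.04:",np.round(np.array([d@[np.cos(b),np.sin(b),0],d@[np.sin(b),-np.cos(b),0],-d[2]])/.04,3))
print("twist",round(tw/6,3),"dist",np.linalg.norm(d),"t",s["t"],p.round(4),s["orientation"].round(2),s["width"],s["force"].round(1))
E
python3 plan.py .579 -.360 .12 156
python3 - <<'E'
from h import *
im=np.load("im.npz")
# predicted pixels of stand features for stand at (.545,.158,yaw 0)
X,Y=.545,.158;c,s=np.cos(.21),np.sin(.21)
R=lambda x,y,z:(X+c*x+s*z,Y+.075+y,.06-s*x+c*z)
for n,p in dict(padFL=R(.038,.019,0),padFR=R(.038,-.019,0),padNL=R(-.053,.019,0),padNR=R(-.053,-.019,0),lipfar=R(.046,0,.01)).items():
    print(n,pix("top",p).round(1),pix("scene",p).round(1))
print(im["a"][176:214,165].tolist());print(im["a"][200,154:178].sum(1).tolist())
E
```

```text
now dx,dy,dz total/0.04: [-16.529 -19.784   3.207]
end dx,dy,dz total/0.04: [-18.585 -17.867   3.207]
twist 1.042 dist 1.0391508753461085 t 1.0 [0.1906 0.5952 0.2483] [-180.     -0.    162.25] 0.08511755297178741 [-1.1 -0.1  0.1]
padFL [159.6 184. ] [324.8 249.9]
padFR [171.8 184. ] [314.1 243.7]
padNL [156.9 211.9] [342.4 230.2]
padNR [169.5 211.9] [331.8 224.6]
lipfar [165.2 180.4] [317.8 246.5]
[[176, 170, 161], [178, 172, 163], [173, 168, 160], [158, 154, 156], [112, 120, 140], [46, 70, 124], [26, 56, 111], [24, 45, 86], [22, 29, 49], [19, 21, 23], [23, 24, 23], [28, 27, 27], [22, 25, 23], [26, 28, 25], [21, 20, 19], [27, 25, 25], [23, 25, 22], [25, 26, 24], [26, 26, 27], [27, 26, 25], [25, 24, 23], [26, 25, 25], [24, 23, 20], [24, 23, 22], [22, 21, 21], [23, 22, 21], [26, 28, 25], [24, 27, 22], [24, 26, 22], [28, 27, 25], [25, 25, 23], [28, 28, 25], [23, 22, 20], [46, 45, 43], [117, 115, 109], [171, 166, 159], [176, 170, 163], [176, 172, 162]]
[517, 514, 512, 423, 220, 91, 71, 70, 86, 74, 81, 64, 57, 69, 73, 72, 85, 200, 244, 302, 320, 316, 318, 323]
```

Rest at (0.545, 0.233), and its predicted edges match the picture. Now moving to a point above the palm.

>>> send_rows(
  commands=[
    {"dx": -0.64,"dy": -0.76},
    {"dx": -0.64,"dy": -0.76},
    {"dx": -0.64,"dy": -0.76},
    {"dx": -0.64,"dy": -0.76},
    {"dx": -0.64,"dy": -0.76},
    {"dx": -0.64,"dy": -0.76},
    {"dx": -0.64,"dy": -0.76},
    {"dx": -0.64,"dy": -0.76},
  ],
  claw=1,
  newtons=25,
)

```text
$.commands[0]: bad value
```

>>> send_rows(
  commands=[
    {"dx": -0.64,"dy": -0.76},
    {"dx": -0.64,"dy": -0.76},
    {"dx": -0.64,"dy": -0.76},
    {"dx": -0.64,"dy": -0.76},
    {"dx": -0.64,"dy": -0.76},
    {"dx": -0.64,"dy": -0.76},
    {"dx": -0.64,"dy": -0.76},
    {"dx": -0.64,"dy": -0.76},
  ],
)

```text
$.commands[0]: bad value
```

>>> send_rows(
  commands=[
    {"dx": -0.64,"dy": -0.76},
    {"dx": -0.64,"dy": -0.76},
    {"dx": -0.64,"dy": -0.76},
    {"dx": -0.64,"dy": -0.76},
    {"dx": -0.64,"dy": -0.76},
    {"dx": -0.64,"dy": -0.76},
    {"dx": -0.64,"dy": -0.76},
    {"dx": -0.64,"dy": -0.76},
  ],
)

```text
$.commands[0]: bad value
```

```bash
python3 plan.py .579 -.360 .12 156
```

```text
now dx,dy,dz total/0.04: [-16.529 -19.784   3.207]
end dx,dy,dz total/0.04: [-18.585 -17.867   3.207]
twist 1.042 dist 1.0391508753461085 t 1.0 [0.1906 0.5952 0.2483] [-180.     -0.    162.25] 0.08511755297178741 [-1.1 -0.1  0.1]
```

Perhaps every key is required.

>>> send_rows(
  commands=[
    {"dx": -0.64,"dy": -0.76,"dz": 0,"twist": 0},
    {"dx": -0.64,"dy": -0.76,"dz": 0,"twist": 0},
    {"dx": -0.64,"dy": -0.76,"dz": 0,"twist": 0},
    {"dx": -0.64,"dy": -0.76,"dz": 0,"twist": 0},
  ],
  claw=1,
  newtons=25,
)

```text
t: 1.33
eef_pos: [0.2512, 0.4468, 0.2481]
orientation: [-180.0, 0.0, 162.3]
force: [0.8, -0.4, 0.6]
width: 0.0852
finger_force: 0.0
```

>>> send_rows(
  commands=[
    {"dx": -0.64,"dy": -0.76,"dz": 0,"twist": 0},
    {"dx": -0.64,"dy": -0.76,"dz": 0,"twist": 0},
    {"dx": -0.64,"dy": -0.76,"dz": 0,"twist": 0},
    {"dx": -0.64,"dy": -0.76,"dz": 0,"twist": 0},
    {"dx": -0.64,"dy": -0.76,"dz": 0,"twist": 0},
    {"dx": -0.64,"dy": -0.76,"dz": 0,"twist": 0},
    {"dx": -0.64,"dy": -0.76,"dz": 0,"twist": 0},
    {"dx": -0.64,"dy": -0.76,"dz": 0,"twist": 0},
  ],
)

```text
t: 2.0
eef_pos: [0.3723, 0.1524, 0.2488]
orientation: [179.9, 0.1, 162.3]
force: [0.7, 0.0, 0.4]
width: 0.0851
finger_force: 0.0
```

>>> send_rows(
  commands=[
    {"dx": -0.64,"dy": -0.76,"dz": 0,"twist": 0},
    {"dx": -0.64,"dy": -0.76,"dz": 0,"twist": 0},
    {"dx": -0.64,"dy": -0.76,"dz": 0,"twist": 0},
    {"dx": -0.64,"dy": -0.76,"dz": 0,"twist": 0},
    {"dx": -0.64,"dy": -0.76,"dz": 0,"twist": 0},
    {"dx": -0.64,"dy": -0.76,"dz": 0,"twist": 0},
    {"dx": -0.64,"dy": -0.76,"dz": 0,"twist": 0},
    {"dx": -0.64,"dy": -0.76,"dz": 0,"twist": 0},
  ],
)

```text
t: 2.67
eef_pos: [0.4933, -0.142, 0.2485]
orientation: [180.0, 0.0, 162.2]
force: [0.9, 0.2, -0.2]
width: 0.0853
finger_force: 0.0
```

>>> send_rows(
  commands=[
    {"dx": -0.5,"dy": -0.6,"dz": 0.4,"twist": 0},
    {"dx": -0.5,"dy": -0.6,"dz": 0.5,"twist": 0},
    {"dx": -0.5,"dy": -0.6,"dz": 0.6,"twist": 0},
    {"dx": 0,"dy": 0,"dz": 0.8,"twist": 0.5},
    {"dx": 0,"dy": 0,"dz": 0.8,"twist": 0.54},
    {"dx": 0,"dy": 0,"dz": 0,"twist": 0},
  ],
)

```text
t: 3.17
eef_pos: [0.5229, -0.2249, 0.1173]
orientation: [180.0, -0.8, 155.9]
force: [-2.2, 0.7, -0.5]
width: 0.085
finger_force: 0.0
```

```bash
python3 plan.py .579 -.360 .024 156
```

```text
now dx,dy,dz total/0.04: [-2.66  -2.508  2.333]
end dx,dy,dz total/0.04: [-2.655 -2.514  2.333]
twist -0.02 dist 0.17348200948275558 t 3.1667 [ 0.5229 -0.2249  0.1173] [179.95  -0.8  155.88] 0.08497640784513834 [-2.2  0.7 -0.5]
```

>>> send_rows(
  commands=[
    {"dx": -0.66,"dy": -0.63,"dz": 0,"twist": 0},
    {"dx": -0.66,"dy": -0.63,"dz": 0,"twist": 0},
    {"dx": -0.66,"dy": -0.63,"dz": 0,"twist": 0},
    {"dx": -0.66,"dy": -0.63,"dz": 0,"twist": 0},
    {"dx": 0,"dy": 0,"dz": 0.8,"twist": 0},
    {"dx": 0,"dy": 0,"dz": 0.4,"twist": 0},
    {"dx": 0,"dy": 0,"dz": 0,"twist": 0},
  ],
)

```text
t: 3.75
eef_pos: [0.5813, -0.3606, 0.0735]
orientation: [179.9, -0.4, 156.1]
force: [-1.4, 0.8, -0.9]
width: 0.0858
finger_force: 0.0
```

```bash
python3 plan.py .579 -.360 .024 156
python3 - <<'E'
from h import *
a=capture("top");s=capture("scene")
big=np.hstack([cv2.resize(a[150:230,320:400],(400,400),interpolation=2),cv2.resize(s[145:215,155:225],(400,400),interpolation=2)])
cv2.imwrite("pics/d.png",cv2.cvtColor(big,4))
E
```

```text
now dx,dy,dz total/0.04: [ 0.059 -0.01   1.237]
end dx,dy,dz total/0.04: [ 0.059 -0.01   1.237]
twist 0.01 dist 0.04954271883044896 t 3.75 [ 0.5813 -0.3606  0.0735] [179.92  -0.38 156.06] 0.08579189368514062 [-1.4  0.8 -0.9]
```

View pics/d.png

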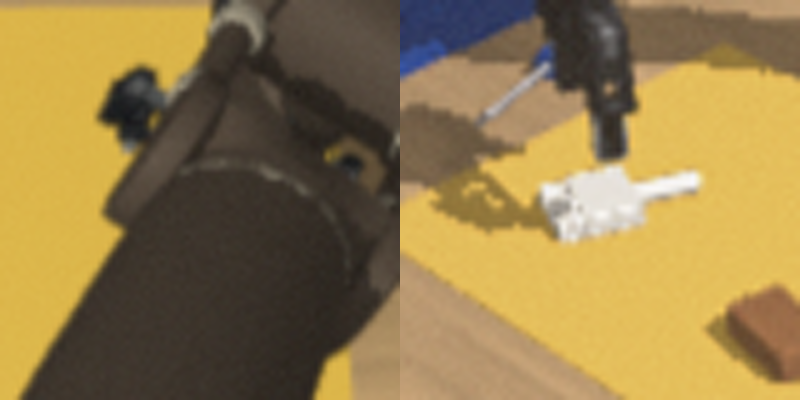

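The right crop shows the white palm under the gripper, with one finger visible at about px (191,173). I'll check that against projected fingertips.

Run:
```python
from h import *
p=np.array([.5813,-.3606,.0735]);a=np.radians(156);y=np.array([np.sin(a),-np.cos(a),0])
for k in(-.05,-.043,0,.043,.05): print(k,pix("scene",p+k*y-[0,0,.017]).round(1),pix("scene",p+k*y-[0,0,.004]).round(1))
print(pix("scene",[.579,-.36,.018]))
```

```text
-0.05 [184.5 163. ] [184.2 160.1]
-0.043 [185.  163.9] [184.7 161. ]
0 [188.1 169.6] [187.8 166.7]
0.043 [191.4 175.5] [191.1 172.5]
0.05 [191.9 176.5] [191.7 173.5]
[189.51652713 178.01759585]
```

>>> send_rows(
  commands=[
    {"dx": 0.06,"dy": 0,"dz": 0.5,"twist": 0},
    {"dx": 0,"dy": 0,"dz": 0.5,"twist": 0},
    {"dx": 0,"dy": 0,"dz": 0.36,"twist": 0},
    {"dx": 0,"dy": 0,"dz": 0,"twist": 0},
    {"dx": 0,"dy": 0,"dz": 0,"twist": 0},
  ],
)

```text
t: 4.27
eef_pos: [0.5814, -0.3603, 0.0223]
orientation: [180.0, -0.0, 156.1]
force: [-0.6, -0.5, -0.0]
width: 0.0855
finger_force: 0.0
```

>>> send_rows(
  commands=[
    {"dx": 0,"dy": 0,"dz": 0,"twist": 0},
    {"dx": 0,"dy": 0,"dz": 0,"twist": 0},
    {"dx": 0,"dy": 0,"dz": 0,"twist": 0},
    {"dx": 0,"dy": 0,"dz": 0,"twist": 0},
    {"dx": 0,"dy": 0,"dz": 0,"twist": 0},
    {"dx": 0,"dy": 0,"dz": 0,"twist": 0},
    {"dx": 0,"dy": 0,"dz": 0,"twist": 0},
    {"dx": 0,"dy": 0,"dz": 0,"twist": 0},
  ],
  claw=-1,
  newtons=25,
)

```text
t: 4.93
eef_pos: [0.5826, -0.3616, 0.0238]
orientation: [-180.0, 0.2, 156.0]
force: [0.1, 1.5, 7.2]
width: 0.0532
finger_force: 27.4
```

>>> send_rows(
  commands=[
    {"dx": 0,"dy": 0,"dz": -0.3,"twist": 0},
    {"dx": 0,"dy": 0,"dz": -0.6,"twist": 0},
    {"dx": 0,"dy": 0,"dz": -0.9,"twist": 0},
    {"dx": 0,"dy": 0,"dz": -0.9,"twist": 0},
    {"dx": 0,"dy": 0,"dz": -0.9,"twist": 0},
    {"dx": 0,"dy": 0,"dz": 0,"twist": 0},
  ],
)

```text
t: 5.43
eef_pos: [0.5859, -0.3641, 0.1762]
orientation: [-179.8, 0.9, 156.0]
force: [1.0, -1.6, 0.7]
width: 0.0532
finger_force: 26.8
```

```bash
python3 plan.py .544 .234 .17 180
python3 - <<'E'
from h import *
s=capture("scene")
cv2.imwrite("pics/e.png",cv2.cvtColor(cv2.resize(s[105:205,145:245],(500,500),interpolation=2),4))
E
```

```text
now dx,dy,dz total/0.04: [ 7.037 13.235  0.155]
end dx,dy,dz total/0.04: [ 1.049 14.953  0.155]
twist -3.998 dist 0.5996257516264095 t 5.4333 [ 0.5859 -0.3641  0.1762] [-179.81    0.9   156.01] 0.05324257087223075 [ 1.  -1.6  0.7]
```

View pics/e.png

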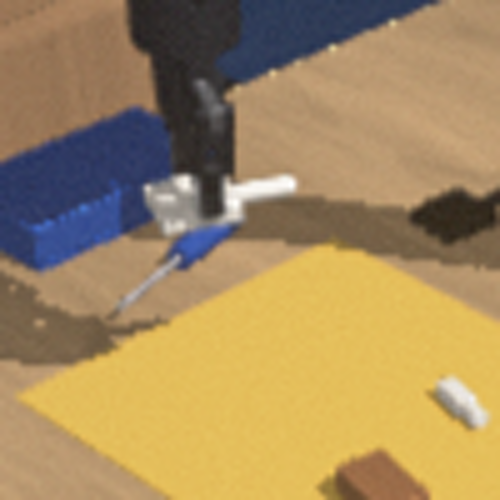

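>>> send_rows(
  commands=[
    {"dx": 0,"dy": 0,"dz": 0,"twist": -1},
    {"dx": 0,"dy": 0,"dz": 0,"twist": -1},
    {"dx": 0,"dy": 0,"dz": 0,"twist": -1},
    {"dx": 0,"dy": 0,"dz": 0,"twist": -1},
    {"dx": 0.07,"dy": 0.7,"dz": 0,"twist": 0},
    {"dx": 0.07,"dy": 0.95,"dz": 0,"twist": 0},
    {"dx": 0.07,"dy": 0.95,"dz": 0,"twist": 0},
    {"dx": 0.07,"dy": 0.95,"dz": 0,"twist": 0},
  ],
)

```text
t: 6.15
eef_pos: [0.5682, -0.2172, 0.1641]
orientation: [179.9, -0.2, 179.9]
force: [-0.2, 0.6, -1.2]
width: 0.0529
finger_force: 26.8
```

>>> send_rows(
  commands=[
    {"dx": 0.07,"dy": 0.95,"dz": 0,"twist": 0},
    {"dx": 0.07,"dy": 0.95,"dz": 0,"twist": 0},
    {"dx": 0.07,"dy": 0.95,"dz": 0,"twist": 0},
    {"dx": 0.07,"dy": 0.95,"dz": 0,"twist": 0},
    {"dx": 0.07,"dy": 0.95,"dz": 0,"twist": 0},
    {"dx": 0.07,"dy": 0.95,"dz": 0,"twist": 0},
    {"dx": 0.07,"dy": 0.95,"dz": 0,"twist": 0},
    {"dx": 0.07,"dy": 0.95,"dz": 0,"twist": 0},
  ],
)

```text
t: 6.82
eef_pos: [0.5457, 0.0868, 0.1646]
orientation: [-180.0, -0.2, 180.0]
force: [0.4, -0.1, -1.4]
width: 0.0533
finger_force: 26.8
```

>>> send_rows(
  commands=[
    {"dx": 0.05,"dy": 0.95,"dz": 0,"twist": 0},
    {"dx": 0.05,"dy": 0.95,"dz": 0,"twist": 0},
    {"dx": 0,"dy": 0.95,"dz": 0,"twist": 0},
    {"dx": 0,"dy": 0.5,"dz": 0,"twist": 0},
    {"dx": 0,"dy": 0,"dz": 0,"twist": 0},
    {"dx": 0,"dy": 0,"dz": 0,"twist": 0},
  ],
)

```text
t: 7.32
eef_pos: [0.5422, 0.2198, 0.1645]
orientation: [-179.9, -0.2, -179.8]
force: [-0.0, -0.1, -1.0]
width: 0.0527
finger_force: 26.8
```

```bash
python3 plan.py .547 .233 .13 180
```

```text
now dx,dy,dz total/0.04: [-0.121  0.33   0.863]
end dx,dy,dz total/0.04: [-0.12   0.33   0.863]
twist 0.029 dist 0.037259448280839026 t 7.3167 [0.5422 0.2198 0.1645] [-1.7992e+02 -1.6000e-01 -1.7983e+02] 0.05269240429569393 [-0.  -0.1 -1. ]
```

>>> send_rows(
  commands=[
    {"dx": -0.12,"dy": 0.33,"dz": 0.3,"twist": 0},
    {"dx": 0,"dy": 0,"dz": 0.5,"twist": 0},
    {"dx": 0,"dy": 0,"dz": 0.2,"twist": 0},
    {"dx": 0,"dy": 0,"dz": 0,"twist": 0},
  ],
)

```text
t: 7.65
eef_pos: [0.5455, 0.2299, 0.1224]
orientation: [-179.8, -0.4, 179.9]
force: [0.4, -0.9, -0.8]
width: 0.0531
finger_force: 26.8
```

```bash
python3 plan.py .547 .233 .091 180;  python3 - <<'E'
from h import *
s=capture("scene").copy();st=monitor.get_state();p=st["eef_pos"]
o=np.array([285,190]);k=8
b=cv2.resize(s[190:265,285:375],(720,600),interpolation=2)
q=p-[.003,0,.0218]
for d in([.02,.027,.016],[.02,-.027,.016],[-.02,.027,.016],[-.02,-.027,.016],[-.065,0,.0075],[.038,.025,.014],[.038,-.025,.014]):
    u=((pix("scene",q+d)-o+.5)*k).astype(int);cv2.circle(b,tuple(map(int,u)),4,(255,0,0),1)
cv2.imwrite("pics/f.png",cv2.cvtColor(b,4))
E
```

```text
now dx,dy,dz total/0.04: [-0.036  0.076  0.785]
end dx,dy,dz total/0.04: [-0.036  0.076  0.785]
twist -0.011 dist 0.031589837823349544 t 7.65 [0.5455 0.2299 0.1224] [-179.82   -0.43  179.93] 0.053054010017706474 [ 0.4 -0.9 -0.8]
```

View pics/f.png

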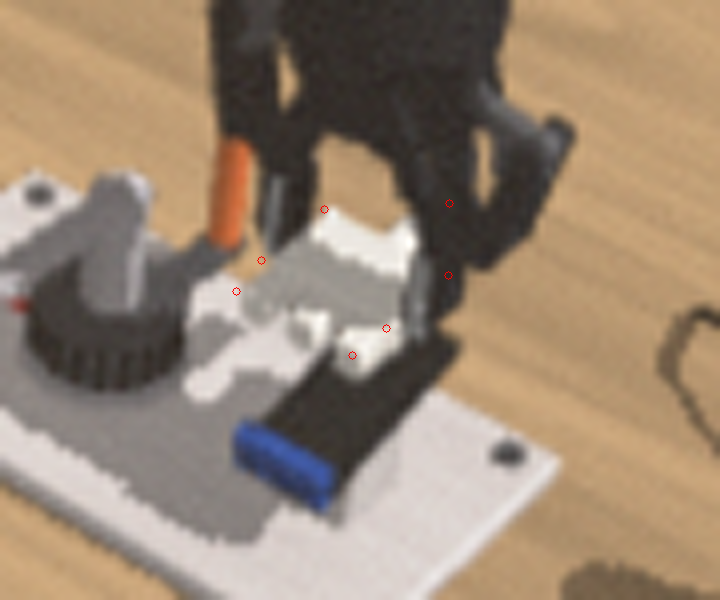

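>>> send_rows(
  commands=[
    {"dx": 0,"dy": 0.08,"dz": 0.4,"twist": 0},
    {"dx": 0,"dy": 0,"dz": 0.3,"twist": 0},
    {"dx": 0,"dy": 0,"dz": 0,"twist": 0},
    {"dx": 0,"dy": 0,"dz": 0,"twist": 0},
  ],
)

```text
t: 8.03
eef_pos: [0.5476, 0.2347, 0.0972]
orientation: [-179.9, -0.1, 180.0]
force: [0.8, -0.1, -0.7]
width: 0.0535
finger_force: 26.8
```

>>> send_rows(
  commands=[
    {"dx": 0,"dy": 0,"dz": 0.06,"twist": 0},
    {"dx": 0,"dy": 0,"dz": 0,"twist": 0},
    {"dx": 0,"dy": 0,"dz": 0,"twist": 0},
  ],
  newtons=20,
)

```text
t: 8.28
eef_pos: [0.5489, 0.2356, 0.0961]
orientation: [180.0, 0.1, -180.0]
force: [0.3, -0.8, -1.4]
width: 0.0534
finger_force: 26.8
```

>>> send_rows(
  commands=[
    {"dx": 0.07,"dy": -0.06,"dz": 0.06,"twist": 0},
    {"dx": 0,"dy": 0,"dz": 0.06,"twist": 0},
    {"dx": 0,"dy": 0,"dz": 0,"twist": 0},
    {"dx": 0,"dy": 0,"dz": 0,"twist": 0},
    {"dx": 0,"dy": 0,"dz": 0,"twist": 0},
  ],
  claw=-1,
  newtons=20,
)

```text
t: 8.7
eef_pos: [0.5456, 0.2332, 0.0906]
orientation: [180.0, -0.0, -180.0]
force: [-1.1, 0.6, -1.1]
width: 0.053
finger_force: 26.8
```

>>> send_rows(
  commands=[
    {"dx": 0,"dy": 0,"dz": 0.06,"twist": 0},
    {"dx": 0,"dy": 0,"dz": 0,"twist": 0},
    {"dx": 0,"dy": 0,"dz": 0,"twist": 0},
  ],
)

```text
t: 8.95
eef_pos: [0.5462, 0.2333, 0.0889]
orientation: [180.0, 0.0, -180.0]
force: [-0.4, -0.3, 3.5]
width: 0.0527
finger_force: 27.2
```

>>> send_rows(
  commands=[
    {"dx": 0,"dy": 0,"dz": 0.05,"twist": 0},
    {"dx": 0,"dy": 0,"dz": 0,"twist": 0},
    {"dx": 0,"dy": 0,"dz": 0,"twist": 0},
  ],
)

```text
t: 9.2
eef_pos: [0.5467, 0.2332, 0.087]
orientation: [180.0, 0.1, -180.0]
force: [1.3, -1.5, 5.3]
width: 0.0531
finger_force: 27.6
```

>>> send_rows(
  commands=[
    {"dx": 0,"dy": 0,"dz": 0.05,"twist": 0},
    {"dx": 0,"dy": 0,"dz": 0,"twist": 0},
    {"dx": 0,"dy": 0,"dz": 0,"twist": 0},
  ],
)

```text
t: 9.45
eef_pos: [0.5471, 0.2332, 0.0851]
orientation: [180.0, 0.2, -180.0]
force: [1.6, -1.7, 5.3]
width: 0.0533
finger_force: 27.8
```

It's pivoting in the grip at a steady 5 N. I'll keep pressing down.

>>> send_rows(
  commands=[
    {"dx": 0,"dy": 0,"dz": 0.05,"twist": 0},
    {"dx": 0,"dy": 0,"dz": 0,"twist": 0},
    {"dx": 0,"dy": 0,"dz": 0.03,"twist": 0},
    {"dx": 0,"dy": 0,"dz": 0,"twist": 0},
  ],
)

```text
t: 9.78
eef_pos: [0.5477, 0.2332, 0.0822]
orientation: [180.0, 0.3, -180.0]
force: [1.9, -1.7, 6.6]
width: 0.0535
finger_force: 28.2
```

>>> send_rows(
  commands=[
    {"dx": 0,"dy": 0,"dz": 0.03,"twist": 0},
    {"dx": 0,"dy": 0,"dz": 0,"twist": 0},
    {"dx": 0,"dy": 0,"dz": 0,"twist": 0},
  ],
)

```text
t: 10.03
eef_pos: [0.5479, 0.2332, 0.0815]
orientation: [180.0, 0.3, -180.0]
force: [1.7, -1.8, 8.6]
width: 0.0528
finger_force: 28.6
```

Run:
```python
from h import *
s=capture("scene")
b=cv2.resize(s[190:265,285:375],(720,600),interpolation=2)
cv2.imwrite("pics/g.png",cv2.cvtColor(b,4))
```

```text
(no output)
```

View pics/g.png

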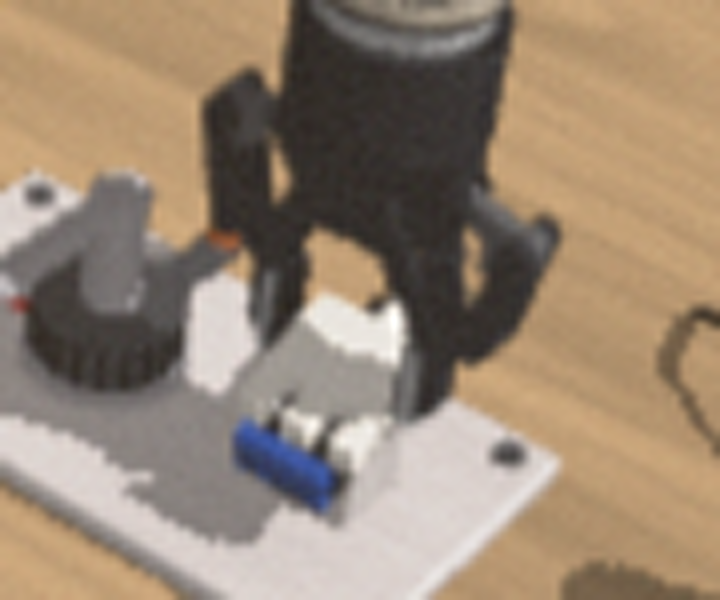

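The palm lies behind the blue lip (around 285,470), tilted with the slope. Releasing it now.

>>> send_rows(
  commands=[
    {"dx": 0,"dy": 0,"dz": 0,"twist": 0},
    {"dx": 0,"dy": 0,"dz": 0,"twist": 0},
    {"dx": 0,"dy": 0,"dz": 0,"twist": 0},
    {"dx": 0,"dy": 0,"dz": 0,"twist": 0},
    {"dx": 0,"dy": 0,"dz": 0,"twist": 0},
  ],
  claw=1,
)

```text
t: 10.5
eef_pos: [0.5448, 0.2331, 0.079]
orientation: [-180.0, -0.1, -180.0]
force: [-0.4, 0.5, -0.2]
width: 0.0858
finger_force: 0.0
```

>>> send_rows(
  commands=[
    {"dx": 0,"dy": 0,"dz": -0.4,"twist": 0},
    {"dx": 0,"dy": 0,"dz": -0.6,"twist": 0},
    {"dx": 0,"dy": 0,"dz": -0.8,"twist": 0},
    {"dx": 0.8,"dy": 0,"dz": -0.4,"twist": 0},
    {"dx": 0.9,"dy": 0,"dz": 0,"twist": 0},
    {"dx": 0.9,"dy": 0,"dz": 0,"twist": 0},
    {"dx": 0.9,"dy": 0,"dz": 0,"twist": 0},
    {"dx": 0,"dy": 0,"dz": 0,"twist": 0},
  ],
)

```text
t: 11.17
eef_pos: [0.3968, 0.2313, 0.1652]
orientation: [-179.8, -0.6, -179.9]
force: [-0.6, -0.8, -0.2]
width: 0.0852
finger_force: 0.0
```

Run:
```python
from fit import *
s=capture("scene");a=capture("top");np.savez("im2.npz",a=a,s=s)
X,Y=.545,.233;c,sn=np.cos(.21),np.sin(.21)
def rp(x,y,w):
    T=pose(x,y,w,0);Rr=np.eye(4);Rr[:3,:3]=[[c,0,sn],[0,1,0],[-sn,0,c]];Rr[:3,3]=[X,Y,.06];return Rr@T
out=[]
for cam,im,o,wh in(("top",a,(145,165),(40,65)),("scene",s,(295,205),(65,50))):
    b=cv2.resize(im[o[1]:o[1]+wh[1],o[0]:o[0]+wh[0]],None,fx=8,fy=8,interpolation=2)
    m=(cv2.resize(sil(cam,rp(0,0,0),o,wh),None,fx=8,fy=8)>.5).astype(np.uint8)
    cv2.drawContours(b,cv2.findContours(m,0,2)[0],-1,(255,0,0),1)
    out.append(cv2.copyMakeBorder(b,0,520-b.shape[0],0,0,0))
cv2.imwrite("pics/i.png",cv2.cvtColor(cv2.resize(np.hstack(out),None,fx=.95,fy=.95),4))
print(monitor.get_state()["eef_pos"])
for n in("palm","stem_end","rest"): print(n,[(np.round(np.array(r["xy"])*[512,384],1).tolist(),round(r["confidence"],2)) for r in place_of(n,"top")])
print(pix("top",[X,Y,.06]),pix("top",[X-.065*c+.0075*sn,Y,.06+.065*sn+.0075*c]))
```

```text
[0.40388719 0.23302311 0.16743079]
palm [([316.9, 283.6], 0.71), ([375.8, 281.4], 0.68), ([281.5, 117.2], 0.65)]
stem_end [([265.2, 124.3], 0.9), ([161.4, 215.5], 0.89), ([335.5, 306.5], 0.84), ([377.4, 305.7], 0.61), ([231.4, 199.1], 0.28)]
rest [([168.3, 194.4], 0.44)]
[164.67946256 195.51478874] [162.3429013  214.91584385]
```

View pics/i.png

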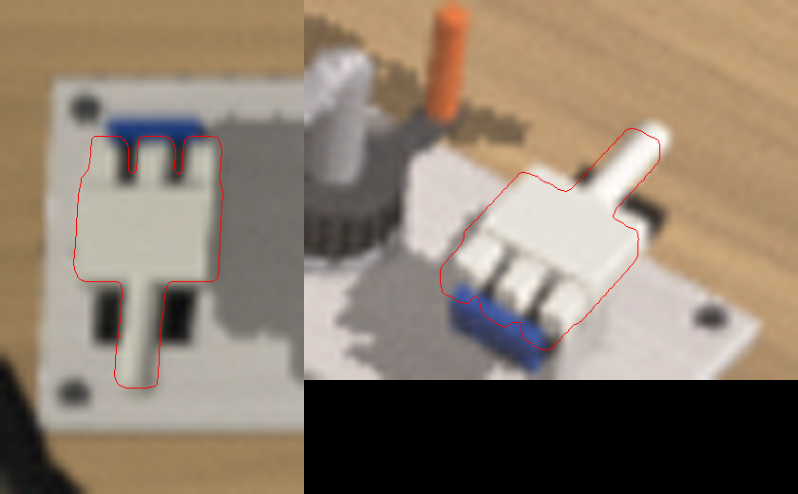

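The palm outline matches the nominal rest pose within about 2 mm in both views, stem uphill and prongs at the lip. Next is the handle.

>>> send_rows(
  commands=[
    {"dx": 0,"dy": 0,"dz": 0,"twist": -1},
    {"dx": 0,"dy": 0,"dz": 0,"twist": -1},
    {"dx": 0,"dy": 0,"dz": 0,"twist": -1},
    {"dx": 0,"dy": 0,"dz": 0,"twist": -1},
    {"dx": 0,"dy": 0,"dz": 0,"twist": -1},
    {"dx": 0,"dy": 0,"dz": 0,"twist": -1},
    {"dx": 0,"dy": 0,"dz": 0,"twist": -1},
    {"dx": 0,"dy": 0,"dz": 0,"twist": -0.5},
  ],
  claw=0.4,
)

```text
t: 12.08
eef_pos: [0.4074, 0.2334, 0.1681]
orientation: [-180.0, 0.1, -134.8]
force: [1.0, -0.2, -0.4]
width: 0.0597
finger_force: 0.0
```

```bash
python3 plan.py .473 .1275 .07 225
python3 - <<'E'
from h import *
s=np.load("im2.npz")["s"];h=cv2.cvtColor(s,cv2.COLOR_RGB2HSV).astype(int)
m=(h[...,0]<14)&(h[...,1]>165)&(h[...,2]>120);m[:,:335]=0;m[:,362:]=0;m[:195]=0;m[225:]=0
ys,xs=np.nonzero(m);print(xs.min(),xs.max(),ys.min(),ys.max(),xs[ys<ys.min()+3].mean(),xs[ys>ys.max()-3].mean())
for z in(.085,.035): print(pix("scene",[.473,.1275,z]))
a=np.load("im2.npz")["a"];h=cv2.cvtColor(a,cv2.COLOR_RGB2HSV).astype(int)
m=(h[...,0]<14)&(h[...,1]>165)&(h[...,2]>120);m[:,:185]=0;m[:,210:]=0;m[:210]=0;m[226:]=0
ys,xs=np.nonzero(m);print(len(xs),xs.mean(),ys.mean(),onz("top",xs.mean(),ys.mean(),.083))
E
```

```text
now dx,dy,dz total/0.04: [ 0.722 -3.029  2.452]
end dx,dy,dz total/0.04: [ 0.711 -3.031  2.452]
twist 0.034 dist 0.15852525773085968 t 12.0833 [0.4074 0.2334 0.1681] [-1.7998e+02  6.0000e-02 -1.3480e+02] 0.0596995523327062 [ 1.  -0.2 -0.4]Traceback (most recent call last):
  File "<stdin>", line 4, in <module>
    return umr_minimum(a, axis, None, out, keepdims, initial, where)
ValueError: zero-size array to reduction operation minimum which has no identity
```

Run:
```python
from h import *
print(pix("scene",[.473,.1275,.085]),pix("scene",[.473,.1275,.035]),"seen top ~ (314,206), base ~(312.5,220)")
```

```text
[313.05434458 206.08662128] [311.54971469 218.19347082] seen top ~ (314,206), base ~(312.5,220)
```

>>> send_rows(
  commands=[
    {"dx": 0.18,"dy": -0.75,"dz": 0,"twist": 0},
    {"dx": 0.18,"dy": -0.76,"dz": 0,"twist": 0},
    {"dx": 0.18,"dy": -0.76,"dz": 0,"twist": 0},
    {"dx": 0.18,"dy": -0.76,"dz": 0,"twist": 0},
    {"dx": 0,"dy": 0,"dz": 0.4,"twist": 0},
    {"dx": 0,"dy": 0,"dz": 0,"twist": 0},
    {"dx": 0,"dy": 0,"dz": 0,"twist": 0},
  ],
)

```text
t: 12.67
eef_pos: [0.4711, 0.1265, 0.151]
orientation: [179.9, -0.1, -135.1]
force: [-0.1, -0.9, 0.1]
width: 0.0599
finger_force: 0.0
```

```bash
python3 plan.py .473 .1275 .07 225
```

```text
now dx,dy,dz total/0.04: [-0.052 -0.016  2.026]
end dx,dy,dz total/0.04: [-0.052 -0.017  2.026]
twist -0.016 dist 0.08106404130200781 t 12.6667 [0.4711 0.1265 0.151 ] [ 1.7990e+02 -1.1000e-01 -1.3509e+02] 0.05989142229941417 [-0.1 -0.9  0.1]
```

>>> send_rows(
  commands=[
    {"dx": -0.05,"dy": 0,"dz": 0.5,"twist": 0},
    {"dx": 0,"dy": 0,"dz": 0.6,"twist": 0},
    {"dx": 0,"dy": 0,"dz": 0.5,"twist": 0},
    {"dx": 0,"dy": 0,"dz": 0.3,"twist": 0},
    {"dx": 0,"dy": 0,"dz": 0,"twist": 0},
    {"dx": 0,"dy": 0,"dz": 0,"twist": 0},
  ],
)

```text
t: 13.17
eef_pos: [0.4721, 0.1292, 0.0757]
orientation: [180.0, -0.1, -134.9]
force: [0.8, -0.3, -0.2]
width: 0.0598
finger_force: 0.0
```

>>> send_rows(
  commands=[
    {"dx": 0,"dy": 0,"dz": 0,"twist": 0},
    {"dx": 0,"dy": 0,"dz": 0,"twist": 0},
    {"dx": 0,"dy": 0,"dz": 0,"twist": 0},
    {"dx": 0,"dy": 0,"dz": 0,"twist": 0},
    {"dx": 0,"dy": 0,"dz": 0,"twist": 0},
    {"dx": 0,"dy": 0,"dz": 0,"twist": 0},
  ],
  claw=-1,
  newtons=25,
)

```text
t: 13.67
eef_pos: [0.4732, 0.1288, 0.077]
orientation: [-180.0, 0.1, -135.0]
force: [-0.9, 1.1, 6.0]
width: 0.0131
finger_force: 24.6
```

Run:
```python
from h import *
s=monitor.get_state();p=s["eef_pos"];print(p,s["force"],s["width"])
A=np.array([.545,.123]);r=p[:2]-A;th=np.degrees(np.arctan2(r[1],r[0]))%360;print(np.hypot(*r),th,np.radians(th-180))
# arc: equal steps to 270 deg on radius .072, tool yaw 225 held
n=6; b=np.radians(225);prev=p[:2]
for k in range(1,n+1):
    t=np.radians(th+(270-th)*k/n);q=A+.072*np.array([np.cos(t),np.sin(t)]);d=q-prev;prev=q
    print(k,q.round(4),np.round(np.array([d@[np.cos(b),np.sin(b)],d@[np.sin(b),-np.cos(b)]])/.04,3))
```

```text
[0.4731976  0.12879013 0.07698289] [-0.89106678  1.06606088  5.97936306] 0.013108889056506912
0.07203547716354969 175.38965590210958 -0.08046568415807556
1 [0.4744 0.1091] [ 0.328 -0.369]
2 [0.4808 0.0904] [ 0.216 -0.444]
3 [0.4921 0.0742] [ 0.087 -0.486]
4 [0.5073 0.0616] [-0.048 -0.491]
5 [0.5254 0.0537] [-0.18 -0.46]
6 [0.545 0.051] [-0.298 -0.394]
```

>>> send_rows(
  commands=[
    {"dx": 0.17,"dy": -0.17,"dz": 0,"twist": 0},
    {"dx": 0.158,"dy": -0.2,"dz": 0,"twist": 0},
    {"dx": 0.12,"dy": -0.215,"dz": 0,"twist": 0},
    {"dx": 0.096,"dy": -0.23,"dz": 0,"twist": 0},
    {"dx": 0.06,"dy": -0.24,"dz": 0,"twist": 0},
    {"dx": 0.027,"dy": -0.246,"dz": 0,"twist": 0},
    {"dx": 0,"dy": 0,"dz": 0,"twist": 0},
  ],
)

```text
t: 14.25
eef_pos: [0.4893, 0.0722, 0.0765]
orientation: [179.8, -0.4, -134.9]
force: [-7.0, -4.6, 12.2]
width: 0.013
finger_force: 25.6
```

```bash
cat > arc.py <<'E'
from h import *
s=monitor.get_state();p=s["eef_pos"];print(p,s["force"],s["width"])
A=np.array([.545,.123]);r=p[:2]-A;th=np.degrees(np.arctan2(r[1],r[0]))%360;print(np.hypot(*r),th,np.radians(th-180))
n=3; b=np.radians(225);prev=p[:2]
for k in range(1,n+1):
    t=np.radians(th+(270-th)*k/n);q=A+.072*np.array([np.cos(t),np.sin(t)]);d=q-prev;prev=q
    print(k,q.round(4),np.round(np.array([d@[np.cos(b),np.sin(b)],d@[np.sin(b),-np.cos(b)]])/.04,3))
E
python3 arc.py
```

```text
[0.48925794 0.07217942 0.07653547] [-7.03994167 -4.5950396  12.16625135] 0.012953135925374165
0.07543148636914575 222.3557357414148 0.7392470457923299
1 [0.5071 0.0618] [-0.132 -0.499]
2 [0.5253 0.0537] [-0.18  -0.464]
3 [0.545 0.051] [-0.3   -0.397]
```

>>> send_rows(
  commands=[
    {"dx": -0.06,"dy": -0.24,"dz": 0,"twist": 0},
    {"dx": -0.06,"dy": -0.24,"dz": 0,"twist": 0},
    {"dx": -0.075,"dy": -0.235,"dz": 0,"twist": 0},
    {"dx": -0.1,"dy": -0.23,"dz": 0,"twist": 0},
    {"dx": -0.14,"dy": -0.21,"dz": 0,"twist": 0},
    {"dx": 0,"dy": 0,"dz": 0,"twist": 0},
    {"dx": 0,"dy": 0,"dz": 0,"twist": 0},
  ],
)

```text
t: 14.83
eef_pos: [0.5362, 0.0522, 0.0761]
orientation: [-179.9, -0.1, -134.9]
force: [-2.5, -4.8, 4.6]
width: 0.0126
finger_force: 25.9
```

```bash
python3 arc.py
```

```text
[0.53622092 0.05219887 0.07614934] [-2.48469005 -4.78508852  4.62183054] 0.012610658030611092
0.07134333857323269 262.93161054261867 1.447429657950337
1 [0.5391 0.0512] [-0.034 -0.068]
2 [0.542  0.0511] [-0.049 -0.055]
3 [0.545 0.051] [-0.051 -0.053]
```

>>> send_rows(
  commands=[
    {"dx": -0.07,"dy": -0.09,"dz": 0,"twist": 0},
    {"dx": -0.075,"dy": -0.09,"dz": 0,"twist": 0},
    {"dx": 0,"dy": 0,"dz": 0,"twist": 0},
    {"dx": 0,"dy": 0,"dz": 0,"twist": 0},
    {"dx": 0,"dy": 0,"dz": 0,"twist": 0},
    {"dx": 0,"dy": 0,"dz": 0,"twist": 0},
  ],
)

```text
t: 15.33
eef_pos: [0.5454, 0.052, 0.076]
orientation: [-180.0, -0.0, -135.0]
force: [-3.6, -5.2, 4.8]
width: 0.0134
finger_force: 26.0
```

```bash
python3 arc.py
```

```text
[0.54536665 0.05198617 0.07604785] [-3.56830439 -5.21594251  4.83913587] 0.01335212124838102
0.071014778225544 270.2958172974287 1.5759593126193787
1 [0.5452 0.051 ] [ 0.02  -0.015]
2 [0.5451 0.051 ] [0.002 0.002]
3 [0.545 0.051] [0.002 0.002]
```

>>> send_rows(
  commands=[
    {"dx": 0,"dy": 0,"dz": 0,"twist": 0},
    {"dx": 0,"dy": 0,"dz": 0,"twist": 0},
    {"dx": 0,"dy": 0,"dz": 0,"twist": 0},
    {"dx": 0,"dy": 0,"dz": 0,"twist": 0},
  ],
  claw=0.4,
)

```text
t: 15.67
eef_pos: [0.5456, 0.053, 0.0756]
orientation: [180.0, 0.0, -135.0]
force: [0.1, -0.8, -0.8]
width: 0.059
finger_force: 0.0
```

>>> send_rows(
  commands=[
    {"dx": 0,"dy": 0,"dz": -0.4,"twist": 0},
    {"dx": 0,"dy": 0,"dz": -0.8,"twist": 0},
    {"dx": 0,"dy": 0,"dz": -0.9,"twist": 0},
    {"dx": 0.5,"dy": 0.4,"dz": -0.5,"twist": 0},
    {"dx": 0.8,"dy": 0.4,"dz": 0,"twist": 0},
    {"dx": 0.8,"dy": 0.4,"dz": 0,"twist": 0},
    {"dx": 0.8,"dy": 0.4,"dz": 0,"twist": 0},
    {"dx": 0.8,"dy": 0.4,"dz": 0,"twist": 0},
  ],
)

```text
t: 16.33
eef_pos: [0.3829, 0.0044, 0.1797]
orientation: [-180.0, 0.0, -134.9]
force: [0.1, -0.2, 0.1]
width: 0.0599
finger_force: 0.0
```

>>> send_rows(
  commands=[
    {"dx": 0,"dy": 0,"dz": 0,"twist": 0},
    {"dx": 0,"dy": 0,"dz": 0,"twist": 0},
  ],
)

```text
t: 16.5
eef_pos: [0.3825, 0.0045, 0.1794]
orientation: [180.0, 0.0, -135.1]
force: [-0.4, -0.9, 0.2]
width: 0.0599
finger_force: 0.0
```

Run:
```python
from h import *
a=capture("top");s=capture("scene")
def ov(b,cam,o,k,pts):
    for p in pts: cv2.circle(b,tuple(int(v) for v in (pix(cam,p)-o+.5)*k),3,(255,0,255),1)
    return b
X,Y=.545,.123;pts=[(X,Y-.072,.085),(X,Y+.118,.092),(X-.007,Y+.118,.095),(X+.007,Y+.118,.095),(X-.007,Y-.04,.032),(X+.007,Y-.04,.032)]
b1=ov(cv2.resize(a[165:230,145:240],None,fx=4.2,fy=4.2,interpolation=2),"top",(145,165),4.2,pts)
b2=ov(cv2.resize(s[190:265,265:365],None,fx=3.9,fy=3.9,interpolation=2),"scene",(265,190),3.9,pts)
h=max(b1.shape[0],b2.shape[0]);cv2.imwrite("pics/j.png",cv2.cvtColor(np.hstack([cv2.copyMakeBorder(x,0,h-x.shape[0],0,0,0) for x in(b1,b2)]),4))
for c in("top","scene"): print(c,[(np.round(np.array(r["xy"])*[512,384],1).tolist(),round(r["confidence"],2)) for r in place_of("handle_top",c)],pix(c,pts[0]))
```

```text
top [([223.9, 193.1], 0.87)] [223.52018349 194.16339297]
scene [([280.8, 205.3], 0.79), ([381.4, 292.5], 0.47)] [280.14506892 206.01999323]
```

View pics/j.png

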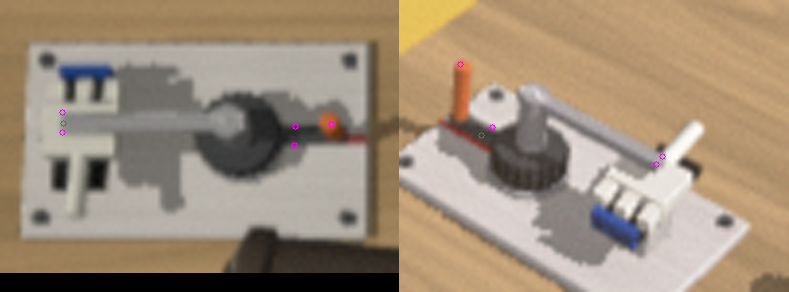

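In the final views the handle post (px 280,205) and keeper tip sit on the predicted locked positions, with the handle arm over the red line. The palm is unmoved under the keeper and the gripper is clear. Handing in.

```bash
python3 -c "
from cell import job
print(job.finish_job())"
```

```text
the job is handed in; nothing more can be done
None
```

I laid the white palm on the rest within about 2 mm of nominal and let go. I then turned the collar to about 1.58 rad (target 1.571) and handed the job in at about 17 s. The hand-in returned no verdict.

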